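Show weld samples to the inspection camera and case them

TASK

Inspect the T-shaped weld samples on the bench one by one, from the shortest to the tallest: hold each upright over the cross on the camera stand, the foot of its stem, where the weld runs, level with the lens, and turn it so that it squarely shows the lens first the weld side, then one end, then the plain side, each held still for a good second. Stand all the inspected samples on their bases in the open case, and when all are in, press its lid shut until it snaps past the catch. The case or a sample may get knocked; do not touch the camera or its stand, and leave the tape measure, mug and chisel where they are.

Things in the scene. Friction and masses are not known exactly. Their poses are not given: they have to be found in the camera images.
- sample_short: The shortest of up to three dark steel T-joint weld samples (may be absent): base 52x52x8 mm, upright stem plate 8 thick, 52 long across its middle; total height 46 mm, 0.27 kg. Origin: centre of underside, z up, x = stem's normal. The shiny rippled weld runs along the stem's foot on the +x side only (to 12 mm from mid-plane, 16 mm high); -x is the plain side; +y and -y are the ends.
- sample_mid: The middle one of up to three dark steel T-joint weld samples (may be absent): base 52x52x8 mm, upright stem plate 8 thick, 52 long across its middle; total height 60 mm, 0.30 kg. Origin: centre of underside, z up, x = stem's normal. The shiny rippled weld runs along the stem's foot on the +x side only (to 12 mm from mid-plane, 16 mm high); -x is the plain side; +y and -y are the ends.
- sample_tall: The tallest of up to three dark steel T-joint weld samples (may be absent): base 52x52x8 mm, upright stem plate 8 thick, 52 long across its middle; total height 74 mm, 0.33 kg. Origin: centre of underside, z up, x = stem's normal. The shiny rippled weld runs along the stem's foot on the +x side only (to 12 mm from mid-plane, 16 mm high); -x is the plain side; +y and -y are the ends.
- lens (a point): Centre of the front of the camera's lens, a level barrel 28 mm across, 60 mm above the bench. Axes of the stand: the lens looks along -x (roughly to the robot's right), x points back into the camera, z up. The camera behind it is 34 mm wide, its top 75 mm above the bench, and it reaches 62 mm behind this point.
- cross_mark (a point): Centre of the black cross on the stand's foot plate, 5 mm above the bench, 80 mm in front of the lens and below its line of sight; axes as lens. The plate is 74 mm wide, from 40 mm before the cross to 150 mm behind, fixed to the bench. A sample is shown with its centre axis over this point and its underside about 48 mm above the bench.
- case: Grey open transit case, loose, 1.9 kg, outside 116 (x) x 248 (y) x 82 mm high, walls and floor 4 mm, undivided. Origin: centre of underside; z up, -x is the front (towards the robot); the lid's hinge runs along y at x = +58, z = 82 mm. Three samples fit side by side, e.g. at y = -90, 0, +90 mm.
- case_lid (a joint): Lid angle, rad: 0 shut, 1.85 back stop; starts at 1.6 to 1.8. The lid is a plate 252 mm wide, 7 mm thick (9 at its middle panel), reaching 131 mm from the hinge, 15 mm past the case's front. A stiff hinge (0.2 N m) holds it at any angle. In the last 0.1 rad a catch at mid-front resists with about 10 N at the edge, then snaps in below 0.055 rad.
- lid_edge (a point): Middle of the lid's front edge, on its outer face, 131 mm from the hinge. In the lid's frame (parallel to the case's when shut) z is the outward normal of the outer face.
- tape_measure: Bystander: yellow-black tape measure 34 x 76 x 66 mm; origin at the centre of its underside. Not to be moved.
- enamel_mug: Bystander: grey enamel mug 81 x 108 x 80 mm; origin at the centre of its underside. Not to be moved.
- cold_chisel: Bystander: flat steel chisel 20 x 165 x 12 mm lying on the bench; origin at the centre of its underside. Not to be moved.
- camera_stand: The camera's stand with camera and lens; origin on the bench under the cross mark, axes as lens. Not to be touched.
Mind the look-alikes: they are no part of the job. What is shaped like the sample_short but blue or turquoise is not meant.

How it is judged:
By the outcome, as a careful person would: the job done as asked, in the order asked, and still so for the second after the job is handed in, with the robot touching nothing.
Of sample_short, sample_mid, sample_tall only 2 to 3 are there at a start; the rules pass over those that are not, and their reading is None.
At some moment in a run one of sample_short, sample_mid, sample_tall, case may be knocked a few centimetres aside while the robot is not near it.
It also fails if it takes over 210 s, if anything falls off the work surface, if the arm or the gripper's body presses on something with over 40 N, if the wrist force passes 120 N, or if a joint passes its speed limit or range.

ROBOT

A 7-joint arm with a two-finger parallel gripper is mounted at the origin on a cart in front of the work surface, level with it; the furniture and walls round the work are solid. World frame = base frame: x ahead of the robot, y to its left, z up, the work surface at z = 0. Lengths are in m, angles in rad, forces in N, time in s.
With the tool pointing down it reaches from about 0.375 to 0.925 m from the base axis. Payload 3.1 kg.
Tool frame: the origin (TCP) lies between the finger pads; the fingertips stand 19 mm ahead of it and the grasp point (between the pads) is the TCP; z points along the fingers, y is the line along which they close (so a half turn about z gives the same grasp; the last joint's range is limited). The gripper opens to 85 mm and grips with 20 to 120 N. Pads are 22 mm wide; open, the fingers measure 114 mm over their backs; the gripper's body (76 mm by 85 mm) begins 54 mm behind the grasp point. The pads swing forward as they close: fully open they stand 13 mm farther back than shut.
Start: joints at [1.075, 0.383, 0.044, 1.598, -0.018, 1.161, -0.05], TCP at [0.252, -0.599, 0.25] pointing down, gripper open.
Joint ranges: [-2.61, 2.61], [-0.41, 2.15], [-1.48, 1.57], [0, 2.5], [-1.57, 4.71], [0.05, 1.97], [-2.85, 2.85]. Speed limits (rad/s): [2.79, 2.79, 3.14, 3.14, 3.14, 3.14, 3.14].

INTERFACE

Orientations are given as a unit quaternion [x, y, z, w].
In Python, from bench import move_ptp, movel, move_j, move_gripper, pause, inverse_kinematics, read_camera, camera_params, MotionError, sign_off, look_for, tip_of, read_time_s, read_qpos, read_joint_vel, read_effort, read_eef_pos, read_tcp_rot, read_ft_force, read_ft_torque, read_finger_gap, read_grasp_force gives the robot as it stands. Calls block until the motion is done:
- move_ptp(position, orientation): joint-space move of the TCP to a pose.
- movel(position, orientation=None, speed=0.15): straight line of the TCP; orientation=None keeps the orientation; speed is the mean speed in m/s.
- move_j(angles): joint-space move.
- move_gripper(opening, effort=None): finger opening in m; effort is the grip in N (None keeps the last); returns when the fingers have stopped.
- pause(seconds).
- inverse_kinematics(position, orientation): joint angles nearest the present ones, or None.
- read_camera(name): name is "scene" or "top"; returns the picture (400x640x3 uint8, red, green, blue); there is no depth.
- camera_params(name): a dict with "K" (3x3 intrinsics, pixels), "dist_coeffs" ([k1, k2, p1, p2, k3] as OpenCV has them; the pictures are not rectified), "camera_from_world" (4x4, takes a point from world to camera coordinates). Camera axes: x right, y down, z forward; pixel columns grow to the right and rows downward; lengths in m; the calibration is good to about 2 mm. A picture is of the moment at which its call begins. camera_params takes no time and is no camera call.
A pose or a line that the arm cannot do raises MotionError and nothing moves.
- sign_off(): hands the job in; it is judged then, once.
Trained networks look in the newest picture that a camera, given by its name, has taken for a name from the list of things; names that differ only in an ending like _2 or _b are one class to them, and where a whole thing is asked for, a point or a joint stands for the part that bears it (a point fixed in the world has none). Each returns a list of dicts, best first, with "confidence" (0 to 1); they miss things now and then, are a little off and sometimes report something else, mostly with a low value. They report only what shows in the picture. A call takes as long as a camera call. They do not tell look-alikes from the thing itself.
- look_for(camera, name): "at" ([column, row] in pixels, amid what is visible of it).
- tip_of(camera, name): "at" ([column, row] in pixels: a listed point, or the origin of a listed thing).
Readings, each from a call of its own:
- read_time_s(): time.
- read_qpos(): joint angles.
- read_joint_vel(): joint speeds.
- read_effort(): joint torques, N m.
- read_eef_pos(): TCP position.
- read_tcp_rot(): TCP orientation.
- read_ft_force(): force on the tool from outside, world axes, zero at the start.
- read_ft_torque(): the same for the moment, N m.
- read_finger_gap(): finger opening in m.
- read_grasp_force(): force on a finger pad.
Only numpy, scipy, OpenCV 4.12 (cv2) and the standard library are available. Lean on these libraries where they do the work, as an engineer would, in place of code of your own. Each camera call takes 0.05 s, during which the arm holds its last target. There are 200 camera calls.

## Working session

There is one attempt and no reset: what is moved stays moved. The work goes in short steps, each a Python script; the robot and the scene stay as the last script left them, time stands still between calls to the robot, and variables do not carry over. Pictures are saved under pics/ and viewed, at most 14 in all, crops included, and the job is handed in when it is done.

```bash
mkdir -p pics; ls; python3 - <<'E'
from bench import *
import cv2,numpy as np
for c in("scene","top"):
    im=read_camera(c); cv2.imwrite(f"pics/{c}0.png",im[:,:,::-1])
    p=camera_params(c); print(c,np.round(p["K"],1).tolist(),p["dist_coeffs"],np.round(p["camera_from_world"],3).tolist())
    for n in("sample_short","sample_mid","sample_tall","case","lens","cross_mark","lid_edge","tape_measure","enamel_mug","cold_chisel"):
        print(n,[(np.round(d["at"]).tolist(),round(d["confidence"],2)) for d in tip_of(c,n)][:5])
print(read_time_s(),read_tcp_rot())
E
```

```text
pics
scene [[393.7, 0.0, 317.0], [0.0, 393.7, 205.4], [0.0, 0.0, 1.0]] [-0.02325324  0.          0.          0.          0.        ] [[-0.527, -0.85, 0.01, 0.277], [-0.638, 0.388, -0.666, 0.433], [0.562, -0.357, -0.746, 0.713], [0.0, 0.0, 0.0, 1.0]]
sample_short [([263.0, 307.0], 0.88), ([218.0, 322.0], 0.74), ([313.0, 319.0], 0.66)]
sample_mid [([222.0, 253.0], 0.78)]
sample_tall [([170.0, 296.0], 0.76)]
case [([424.0, 198.0], 0.75), ([263.0, 308.0], 0.59)]
lens [([298.0, 242.0], 0.77), ([318.0, 233.0], 0.54)]
cross_mark [([320.0, 234.0], 0.73), ([428.0, 114.0], 0.65)]
lid_edge [([320.0, 233.0], 0.61), ([428.0, 116.0], 0.6)]
tape_measure [([325.0, 173.0], 0.84)]
enamel_mug [([233.0, 210.0], 0.69)]
cold_chisel [([185.0, 246.0], 0.71)]
top [[368.5, 0.0, 321.1], [0.0, 368.5, 205.4], [0.0, 0.0, 1.0]] [-0.07024361  0.          0.          0.          0.        ] [[0.011, -1.0, -0.011, -0.01], [-0.998, -0.01, -0.058, 0.579], [0.058, 0.011, -0.998, 0.973], [0.0, 0.0, 0.0, 1.0]]
sample_short [([210.0, 250.0], 0.94), ([190.0, 206.0], 0.68), ([276.0, 283.0], 0.65), ([248.0, 257.0], 0.57)]
sample_mid [([239.0, 190.0], 0.86), ([490.0, 194.0], 0.18)]
sample_tall [([183.0, 209.0], 0.84)]
case [([444.0, 234.0], 0.98)]
lens [([301.0, 225.0], 0.94), ([375.0, 150.0], 0.43)]
cross_mark [([330.0, 224.0], 0.77)]
lid_edge [([490.0, 193.0], 0.83), ([376.0, 150.0], 0.21)]
tape_measure [([376.0, 149.0], 0.79), ([215.0, 164.0], 0.54)]
enamel_mug [([263.0, 145.0], 0.96), ([330.0, 221.0], 0.59)]
cold_chisel [([211.0, 164.0], 0.96)]
1.1 [9.80279592e-01 1.97615591e-01 4.52565468e-06 1.45979121e-05]
```

View pics/scene0.png

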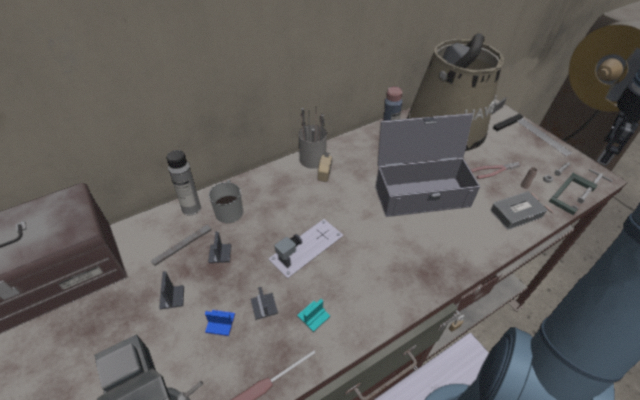

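View pics/top0.png

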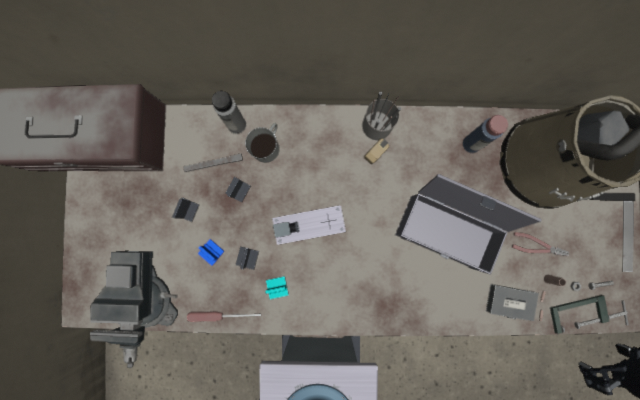

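The scene picture shows three dark T samples (scene ≈ (220,250), (171,292), (263,304); top ≈ (238,189), (185,209), (247,258)). The blue (top 210,251) and turquoise (277,288) ones are look-alikes. The case is at top (450,232) with its lid up, and the stand's cross is at (330,222). I'll confirm the samples in enlarged crops.

```bash
python3 - <<'E'
import cv2,numpy as np
t=cv2.imread("pics/top0.png");s=cv2.imread("pics/scene0.png")
def c(im,u,v,r=26):
    return cv2.resize(cv2.convertScaleAbs(im[v-r:v+r,u-r:u+r],alpha=1.8),(266,266),interpolation=cv2.INTER_CUBIC)
a=np.hstack([c(t,247,258),c(t,238,189),c(t,185,209)])
b=np.hstack([c(s,263,304),c(s,220,250),c(s,171,292)])
cv2.imwrite("pics/crop1.png",np.vstack([a,b]))
E
```

```text
(no output)
```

View pics/crop1.png

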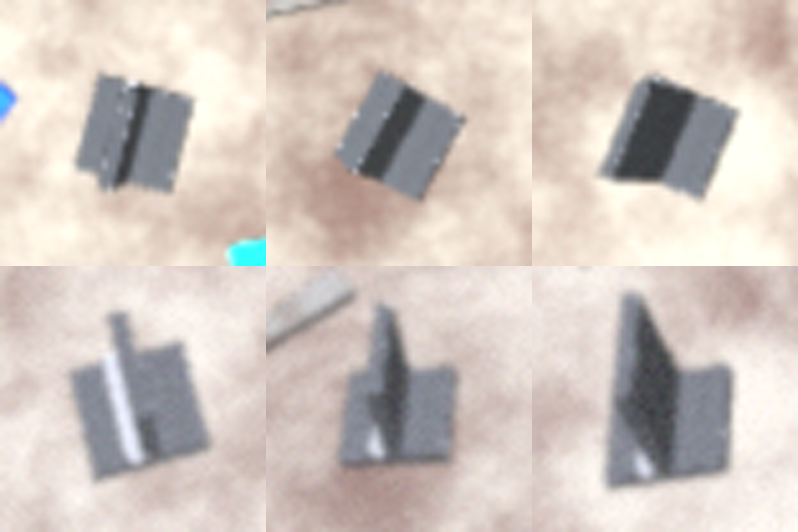

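The crops show short, mid and tall from left to right, each with the shiny weld on the image-left side of its stem. All three are dark steel. Next I'll fit poses, and look at the case and stand.

```bash
cat > h.py <<'E'
from bench import *
import cv2,numpy as np
from scipy.optimize import minimize
P={c:camera_params(c) for c in("scene","top")}
def proj(c,X):
    p=P[c];T=p["camera_from_world"]
    return cv2.projectPoints(np.asarray(X,float).reshape(-1,1,3),cv2.Rodrigues(T[:3,:3])[0],T[:3,3],p["K"],np.array(p["dist_coeffs"]))[0][:,0]
def ray(c,uv):
    p=P[c];T=p["camera_from_world"]
    n=cv2.undistortPoints(np.array(uv,float).reshape(-1,1,2),p["K"],np.array(p["dist_coeffs"]))[:,0]
    d=np.c_[n,np.ones(len(n))]@T[:3,:3]
    return -T[:3,:3].T@T[:3,3],d
def onplane(c,uv,z):
    o,d=ray(c,uv); return o+d*((z-o[2])/d[:,2])[:,None]
def tri(pairs):  # [(cam,uv),..] nearest point, residual
    A=np.zeros((3,3));b=np.zeros(3);L=[]
    for c,uv in pairs:
        o,d=ray(c,uv);d=d[0]/np.linalg.norm(d);M=np.eye(3)-np.outer(d,d);A+=M;b+=M@o;L.append((M,o))
    x=np.linalg.solve(A,b);return x,max(np.linalg.norm(M@(x-o)) for M,o in L)
def box(x0,x1,y0,y1,z0,z1): return np.array([[x,y,z] for x in(x0,x1) for y in(y0,y1) for z in(z0,z1)])
def tee(h): return [box(-.026,.026,-.026,.026,0,.008),box(-.004,.004,-.026,.026,0,h),box(0,.012,-.026,.026,.004,.012)]
def Rz(a): return np.array([[np.cos(a),-np.sin(a),0],[np.sin(a),np.cos(a),0],[0,0,1]])
H=dict(sample_short=.046,sample_mid=.060,sample_tall=.074)
def dark(im):  # steel: darker and less brown than the bench
    im=im.astype(int); return ((im.mean(2)<105)&(abs(im[:,:,0]-im[:,:,2])<16)).astype(np.uint8)
def fit(ims,h,x,y,yaw,z=0,S=4,r=36):
    ctr={c:np.round(proj(c,[[x,y,z+h/2]])[0]).astype(int) for c in ims}
    M={}
    for c,im in ims.items():
        u,v=ctr[c]; m=dark(im[v-r:v+r,u-r:u+r]); n,l,st,ce=cv2.connectedComponentsWithStats(m)
        k=1+np.argmin([np.hypot(*(ce[i]-r))-.05*st[i,4] for i in range(1,n)]); M[c]=cv2.resize((l==k)*1.,None,fx=S,fy=S,interpolation=cv2.INTER_LINEAR)
    def cost(q):
        s=0
        for c in ims:
            im=np.zeros(M[c].shape,np.uint8)
            for b in tee(h):
                uv=(proj(c,b@Rz(q[2]/20).T+[q[0]/1e3,q[1]/1e3,z])-ctr[c]+r+.5)*S-.5
                cv2.fillConvexPoly(im,cv2.convexHull(np.round(uv*8).astype(np.int32)),1,shift=3)
            s+=1-np.minimum(im,M[c]).sum()/np.maximum(im,M[c]).sum()
        return s/len(ims)
    best=min((minimize(cost,[x*1e3+dx,y*1e3+dy,20*(yaw+a)],method="Nelder-Mead",options=dict(initial_simplex=np.array([x*1e3+dx,y*1e3+dy,20*(yaw+a)])+np.array([[0,0,0],[5,0,0],[0,5,0],[0,0,5]]))) for a in(-.2,.2) for dx,dy in((-4,0),(4,0))),key=lambda o:o.fun)
    return best.x[0]/1e3,best.x[1]/1e3,best.x[2]/20,best.fun
def shot(tag=None):
    ims={c:read_camera(c) for c in("scene","top")}
    if tag:
        for c in ims: cv2.imwrite(f"pics/{c}_{tag}.png",ims[c][:,:,::-1])
    return ims
E
python3 - <<'E'
from h import *
ims={c:cv2.imread(f"pics/{c}0.png")[:,:,::-1] for c in("scene","top")}
for n,t,s in(("sample_short",(247,258),(263,307)),("sample_mid",(239,190),(222,253)),("sample_tall",(184,209),(170,296))):
    print(n,np.round(tri([("top",t),("scene",s)])[0],3)); p=onplane("top",[t],.02)[0]
    # image-left in top = +y; weld side yaw initial guess ~ +y
    for y0 in(1.2,1.8,2.2):print(np.round(fit(ims,H[n],p[0],p[1],y0),4))
im=ims["top"][195:255,262:356].astype(int)
m=((im.min(2)>165)).astype(np.uint8);
n,l,st,ce=cv2.connectedComponentsWithStats(m);k=1+np.argmax(st[1:,4]);ys,xs=np.where(l==k)
Q=onplane("top",np.c_[xs+262,ys+195],.005)[:,:2]
rc=cv2.minAreaRect((Q*1e3).astype(np.float32));print("plate",rc,st[k]);print("cross",onplane("top",[(330,222)],.005),"lens",onplane("top",[(301,225)],.06))
t=cv2.resize(ims["top"][165:280,385:545],(800,575),interpolation=cv2.INTER_CUBIC)[:,:,::-1]
cv2.imwrite("pics/case_t.png",t)
cv2.imwrite("pics/case_s.png",cv2.resize(ims["scene"][105:255,260:490],(782,510),interpolation=cv2.INTER_CUBIC)[:,:,::-1])
E
```

```text
sample_short [0.436 0.197 0.004]
[0.437  0.1964 1.3319 0.1379]
[0.4371 0.1964 1.3307 0.1383]
[0.4368 0.1963 1.3414 0.1389]
sample_mid [0.62  0.221 0.008]
[0.6227 0.2257 1.0641 0.24  ]
[0.6231 0.2258 1.0662 0.2403]
[0.622  0.2252 2.6501 0.2843]
sample_tall [0.566 0.369 0.015]
[0.567  0.3666 1.1981 0.0884]
[0.5669 0.3666 1.1962 0.0887]
[0.5669 0.3666 1.1962 0.0887]
plate ((527.9266967773438, 28.853851318359375), (72.761962890625, 188.3494873046875), 11.212430953979492) [  11   11   72   38 1423]
cross [[ 0.535376   -0.02830365  0.005     ]] lens [[0.5261817  0.04668041 0.06      ]]
```

View pics/case_t.png

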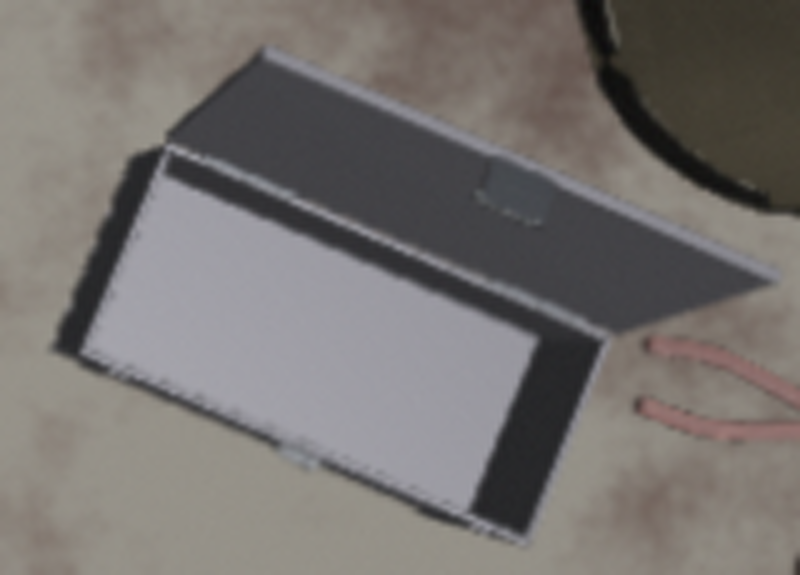

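View pics/case_s.png

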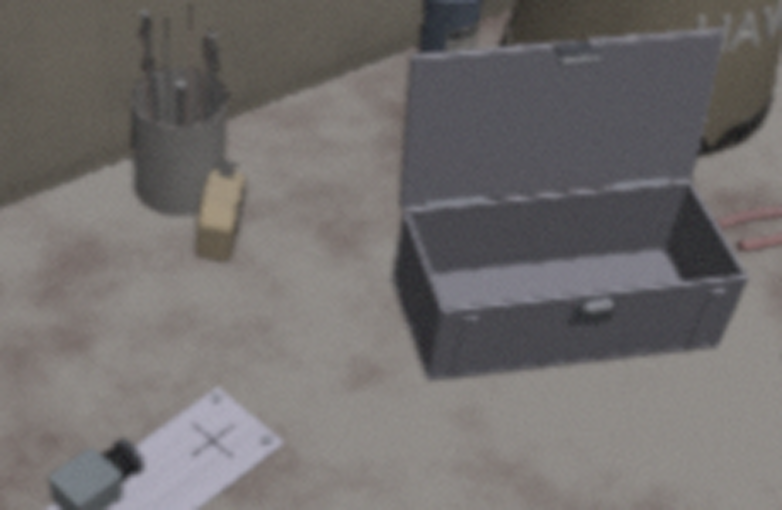

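The case crops give the rim corners in top as (401,235), (419,195), (506,232) and (490,273), with the lid edge running (438,175)–(540,220) and the bucket close behind its right end. I'll fit the case and stand, and overlay everything to check.

```bash
cat >> h.py <<'E'
def fit_case(uv,z=.082):  # uv: rim corners in top: front-left, back-left, back-right, front-right
    W=onplane("top",uv,z)[:,:2]; L=np.array([[-.058,.124],[.058,.124],[.058,-.124],[-.058,-.124]])
    Wc=W-W.mean(0); a=np.arctan2((L[:,0]*Wc[:,1]-L[:,1]*Wc[:,0]).sum(),(L*Wc).sum())
    o=W.mean(0); return o[0],o[1],a,np.abs(L@Rz(a)[:2,:2].T+o-W).max()
def fit_stand(ims,x,y,a,S=4):
    m={};ctr={};r=60
    for c,im in ims.items():
        u,v=ctr[c]=np.round(proj(c,[[x,y+.055,.005]])[0]).astype(int)
        m[c]=cv2.resize(cv2.morphologyEx((im[v-r:v+r,u-r:u+r].min(2)>(160 if c=="top" else 150)).astype(np.uint8),cv2.MORPH_CLOSE,np.ones((3,3)))*1.,None,fx=S,fy=S)
    def poly(c,b,q):
        im=np.zeros((2*r*S,2*r*S),np.uint8);uv=(proj(c,b@Rz(q[2]/20).T+[q[0]/1e3,q[1]/1e3,0])-ctr[c]+r+.5)*S-.5
        cv2.fillConvexPoly(im,cv2.convexHull(np.round(uv*8).astype(np.int32)),1,shift=3);return im
    def cost(q):
        s=0
        for c in ims:
            k=1.-poly(c,box(.07,.15,-.022,.022,.005,.08),q);p=poly(c,box(-.04,.15,-.037,.037,.004,.005),q)*k;M=m[c]*k
            s+=1-np.minimum(p,M).sum()/np.maximum(p,M).sum()
        return s
    q=[x*1e3,y*1e3,a*20];o=minimize(cost,q,method="Nelder-Mead",options=dict(initial_simplex=np.array(q)+np.array([[0,0,0],[6,0,0],[0,6,0],[0,0,4]])))
    return o.x[0]/1e3,o.x[1]/1e3,o.x[2]/20,o.fun
E
python3 - <<'E'
from h import *
ims={c:cv2.imread(f"pics/{c}0.png")[:,:,::-1] for c in("scene","top")}
for cs in(("scene","top"),("top",),("scene",)):
    st=fit_stand({c:ims[c] for c in cs},.5386,-.0251,1.767);print("stand",cs,np.round(st,4))
st=fit_stand(ims,.5386,-.0251,1.767)
ca=fit_case([(401.4,235.4),(418.6,194.6),(506.2,232),(490.4,273)]);print("case",np.round(ca,4))
o={c:cv2.resize(ims[c],None,fx=4,fy=4,interpolation=cv2.INTER_CUBIC)[:,:,::-1].copy() for c in ims}
def dr(b,x,y,a,col):
    for c in o:
        uv=np.round((proj(c,b@Rz(a).T+[x,y,0])+.5)*4).astype(int)
        for i in range(8):
            for j in(1,2,4):
                if not i&j: cv2.line(o[c],uv[i].tolist(),uv[i|j].tolist(),col,1)
for n,p in dict(sample_short=(.437,.1964,1.332),sample_mid=(.6227,.2257,1.064),sample_tall=(.567,.3666,1.197)).items():
    for r in(("scene","top"),("top",),("scene",)): print(n,r,np.round(fit({c:ims[c] for c in r},H[n],*p,r=26),4))
    for b in tee(H[n])[:2]: dr(b,*p,(0,255,0))
dr(box(-.058,.058,-.124,.124,0,.082),*ca[:3],(0,255,255)); dr(box(-.04,.15,-.037,.037,0,.005),*st[:3],(255,0,255));dr(box(0,.08,-.001,.001,.059,.06),*st[:3],(255,0,0))
for th in(1.6,1.7,1.8):
    e=np.array([[.058-.131*np.cos(th),y,.082+.131*np.sin(th)] for y in(-.126,.126)])@Rz(ca[2]).T+[ca[0],ca[1],0]
    print(th,[np.round(proj(c,e)).tolist() for c in o])
A=o["top"][640:1120,640:1440];cv2.imwrite("pics/ov_t.png",A)
cv2.imwrite("pics/ov_s.png",cv2.resize(o["scene"][400:1360,560:1960],(800,549),interpolation=cv2.INTER_AREA))
E
```

```text
stand ('scene', 'top') [ 0.54   -0.0242  1.7632  0.1827]
stand ('top',) [ 0.5386 -0.0242  1.7676  0.0529]
stand ('scene',) [ 0.5413 -0.0232  1.759   0.0881]
case [ 0.5077 -0.3406 -0.3912  0.0033]
sample_short ('scene', 'top') [0.437  0.1964 1.3313 0.1381]
sample_short ('top',) [0.4358 0.1964 1.3374 0.0748]
sample_short ('scene',) [0.4383 0.1963 1.3177 0.1803]
sample_mid ('scene', 'top') [0.6231 0.2258 1.0637 0.21  ]
sample_mid ('top',) [0.6228 0.2259 1.0784 0.0796]
sample_mid ('scene',) [0.6238 0.2265 1.0237 0.3317]
sample_tall ('scene', 'top') [0.567  0.3665 1.2029 0.0885]
sample_tall ('top',) [0.5659 0.3668 1.2124 0.0677]
sample_tall ('scene',) [0.5688 0.3663 1.2037 0.0745]
1.6 [[[477.0, 119.0], [384.0, 127.0]], [[538.0, 231.0], [433.0, 186.0]]]
1.7 [[[475.0, 116.0], [382.0, 125.0]], [[540.0, 225.0], [435.0, 180.0]]]
1.8 [[[473.0, 114.0], [381.0, 122.0]], [[541.0, 220.0], [437.0, 175.0]]]
```

View pics/ov_t.png

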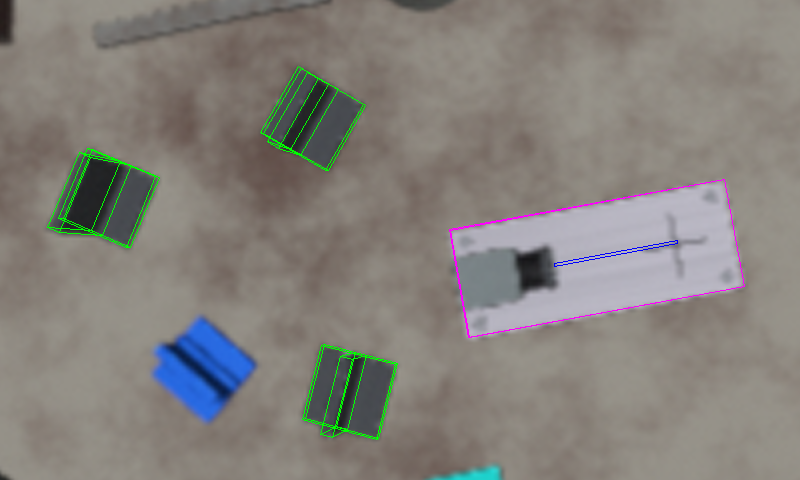

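View pics/ov_s.png

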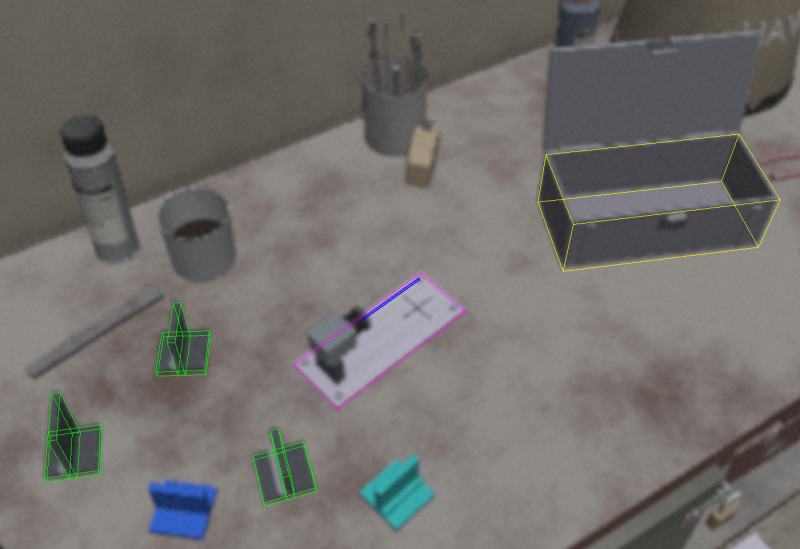

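The overlays match on the samples, stand and case. The lid stands at about 1.8 rad, and each weld faces +x of its fit. I'll write the pick-and-show routine and start with the short sample.

```bash
cat >> h.py <<'E'
STAND=(.539,-.0248,1.764)
POSE=dict(sample_short=(.437,.1964,1.333),sample_mid=(.6228,.2258,1.07),sample_tall=(.567,.3666,1.205))
GH=dict(sample_short=.039,sample_mid=.048,sample_tall=.060)
def quat(phi): # tool down, tool y at heading phi
    from scipy.spatial.transform import Rotation as R
    y=np.array([np.cos(phi),np.sin(phi),0]);z=np.array([0,0,-1.]);return R.from_matrix(np.c_[np.cross(y,z),y,z]).as_quat()
def heading():
    from scipy.spatial.transform import Rotation as R
    y=R.from_quat(read_tcp_rot()).as_matrix()[:,1];return np.arctan2(y[1],y[0])
def wrap(a): return (a+np.pi)%(2*np.pi)-np.pi
E
python3 - <<'E'
from h import *
ims=shot()
for n in POSE: print(n,np.round(fit(ims,H[n],*POSE[n],r=26),4))
q0=read_qpos();print(heading())
p=read_eef_pos(); movel([p[0],p[1],.36],speed=.25)
move_ptp([.437,.1964,.25],quat(1.333))
print(np.round(read_qpos(),2),heading())
for nm,(x,y) in dict(stand=STAND[:2],case=(.5077,-.3406),mid=(.6228,.2258),tall=(.567,.3666)).items():
    for a in np.arange(-3,3.2,.5):
        q=inverse_kinematics([x,y,.12],quat(a)); print(nm,round(a,2),None if q is None else np.round(q,2)[[4,5,6]])
print(read_time_s())
E
```

```text
sample_short [0.437  0.1963 1.3375 0.1377]
sample_mid [0.623  0.2259 1.0542 0.2212]
sample_tall [0.5672 0.3665 1.2033 0.088 ]
-1.1729321049518677
[ 0.48  0.17 -1.05  1.96  0.16  1.1   0.7 ] 1.3306805577072274
stand -3.0 [0.65 1.01 2.75]
stand -2.5 [-0.96  1.15 -1.73]
stand -2.0 [-0.71  0.98 -1.42]
stand -1.5 [ 0.2   0.86 -1.7 ]
stand -1.0 [ 0.24  0.87 -1.22]
stand -0.5 [ 0.28  0.87 -0.76]
stand 0.0 [ 0.31  0.88 -0.28]
stand 0.5 [0.35 0.89 0.19]
stand 1.0 [0.39 0.9  0.66]
stand 1.5 [0.42 0.92 1.13]
stand 2.0 [0.47 0.93 1.59]
stand 2.5 [0.54 0.96 2.04]
stand 3.0 [0.6  0.99 2.5 ]
case -3.0 [-1.05  1.26 -1.69]
case -2.5 [-0.61  0.99 -1.49]
case -2.0 [-0.43  0.93 -1.13]
case -1.5 [ 0.3   0.94 -1.21]
case -1.0 [ 0.47  0.99 -0.83]
case -0.5 [ 0.52  1.01 -0.36]
case 0.0 [0.58 1.03 0.1 ]
case 0.5 [0.62 1.05 0.57]
case 1.0 [0.64 1.06 1.05]
case 1.5 [0.52 1.   1.64]
case 2.0 [0.44 0.97 2.2 ]
case 2.5 [0.47 0.99 2.67]
case 3.0 [-1.05  1.26 -1.97]
mid -3.0 [0.85 1.22 2.31]
mid -2.5 [0.9  1.25 2.78]
mid -2.0 [-1.1   1.33 -1.65]
mid -1.5 [ 0.24  0.97 -2.09]
mid -1.0 [ 0.3   0.98 -1.63]
mid -0.5 [ 0.36  1.   -1.17]
mid 0.0 [ 0.43  1.02 -0.71]
mid 0.5 [ 0.52  1.05 -0.27]
mid 1.0 [0.66 1.11 0.14]
mid 1.5 [0.71 1.14 0.61]
mid 2.0 [0.76 1.16 1.08]
mid 2.5 [0.8  1.19 1.56]
mid 3.0 [0.82 1.2  2.05]
tall -3.0 [0.9  1.26 2.07]
tall -2.5 [0.94 1.29 2.55]
tall -2.0 [-1.11  1.34 -1.89]
tall -1.5 [ 0.27  0.99 -2.32]
tall -1.0 [ 0.32  1.   -1.86]
tall -0.5 [ 0.38  1.02 -1.4 ]
tall 0.0 [ 0.45  1.04 -0.95]
tall 0.5 [ 0.53  1.07 -0.5 ]
tall 1.0 [ 0.64  1.11 -0.07]
tall 1.5 [0.78 1.19 0.35]
tall 2.0 [0.82 1.21 0.83]
tall 2.5 [0.86 1.24 1.31]
tall 3.0 [0.9  1.26 1.79]
4.6917
```

```bash
cat >> h.py <<'E'
CASE=[.5077,-.3406,-.3912]
def pick(n,pose):
    x,y,a=pose; move_gripper(.05,50)
    move_ptp([x,y,.16],quat(a)); movel([x,y,GH[n]],quat(a),speed=.12)
    move_gripper(0,50); print("gap",read_finger_gap(),"grip",read_grasp_force())
    movel([x,y,.22],speed=.15); print("lifted gap",read_finger_gap(),np.round(read_ft_force(),2))
def show(n,tag):
    x,y,a=STAND; z=.048+GH[n]
    move_ptp([x,y,.22],quat(a)); movel([x,y,z],quat(a),speed=.12)
    for k,yaw in enumerate((a,a-np.pi/2,a-np.pi)):
        if k:
            q=np.array(read_qpos());q[6]-=np.pi/2;move_j(q)
        pause(.4);print(k,np.round(read_eef_pos(),4),"yaw err",round(wrap(heading()-yaw),3),np.round(read_joint_vel(),3).max());pause(1.4)
        shot(f"{tag}{k}")
    movel([x,y,.24],speed=.15)
def place(n,yc):
    cx,cy,ca=CASE; p=np.array([cx,cy])+Rz(ca)[:2,:2]@[-.004,yc]
    z=GH[n]+.004+.0015
    move_ptp([*p,.26],quat(ca)); movel([*p,z+.02],quat(ca),speed=.12); movel([*p,z],speed=.04)
    print("f",np.round(read_ft_force(),1)); move_gripper(.03); movel([*p,.26],speed=.15)
E
python3 - <<'E'
from h import *
n="sample_short"
pick(n,POSE[n]); show(n,"sh"); print(tip_of("top","case")[:1],read_time_s(),read_finger_gap())
E
python3 - <<'E'
import cv2,numpy as np
r=[]
for c,(u,v) in(("top",(325,215)),("scene",(315,215))):
    r.append(np.hstack([cv2.resize(cv2.imread(f"pics/{c}_sh{k}.png")[v-45:v+45,u-45:u+45],(266,266),interpolation=cv2.INTER_CUBIC) for k in range(3)]))
cv2.imwrite("pics/show1.png",np.vstack(r))
E
```

```text
gap 0.006922049575721678 grip 50.24401545524597
lifted gap 0.007198923606762389 [-0.8   0.12 -3.76]
0 [ 0.5391 -0.0249  0.0872] yaw err -0.0 0.004
1 [ 0.539  -0.0248  0.087 ] yaw err 0.0 0.001
2 [ 0.539  -0.0248  0.087 ] yaw err 0.0 0.002
[{'at': [445.6, 232.1], 'confidence': 0.67}] 20.4833 0.0071927595708902
```

View pics/show1.png

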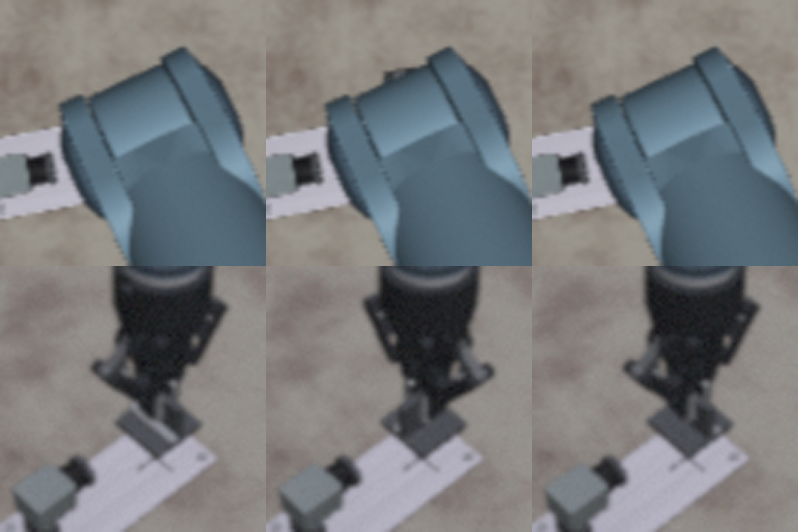

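The robot holds the sample over the plate with the lens at the lower left. I need a closer look at frame 0 to confirm which side the weld is on.

```bash
python3 - <<'E'
import cv2,numpy as np
cv2.imwrite("pics/show1b.png",np.hstack([cv2.convertScaleAbs(cv2.resize(cv2.imread(f"pics/scene_sh{k}.png")[200:254,280:350],(400,308),interpolation=cv2.INTER_CUBIC),alpha=2) for k in(0,2)]))
E
```

```text
(no output)
```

View pics/show1b.png

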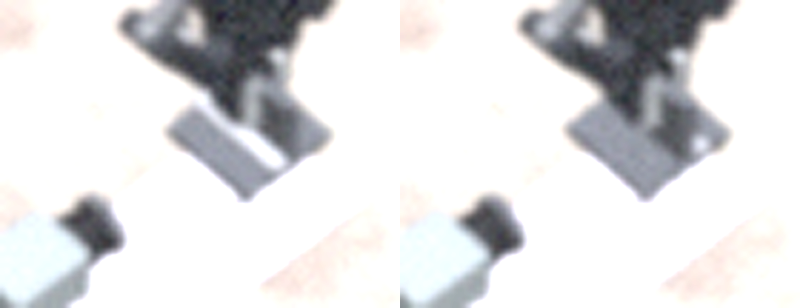

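Frame 0 has the bright weld strip facing the lens, and in frame 2 it faces away, so the showing is correct. Next I'll place this sample after a case-shift check, then pick the mid one.

```bash
cat >> h.py <<'E'
def case_shift(ims):  # pixel shift of the case area against the first pictures, per camera
    out={}
    for c,(u0,u1,v0,v1) in dict(top=(395,480,195,280),scene=(370,485,165,215)).items():
        a=cv2.cvtColor(cv2.imread(f"pics/{c}0.png"),cv2.COLOR_BGR2GRAY)[v0:v1,u0:u1]
        b=cv2.cvtColor(ims[c],cv2.COLOR_RGB2GRAY)[v0-16:v1+16,u0-16:u1+16]
        _,s,_,l=cv2.minMaxLoc(cv2.matchTemplate(b,a,cv2.TM_CCOEFF_NORMED));out[c]=(l[0]-16,l[1]-16,round(s,3))
    return out
E
python3 - <<'E'
from h import *
ims=shot("b");print(case_shift(ims))
for n in("sample_mid","sample_tall"): print(n,np.round(fit(ims,H[n],*POSE[n],r=26),4))
E
```

```text
{'top': (0, 0, 1.0), 'scene': (0, 0, 0.998)}
sample_mid [0.623  0.2258 1.0669 0.1853]
sample_tall [0.5666 0.3665 1.1991 0.0959]
```

```bash
python3 - <<'E'
from h import *
place("sample_short",-.085)
n="sample_mid"; x,y,a=POSE[n]
move_ptp([x-.1,y-.15,.25],quat(a))
ims=shot("c");print(case_shift(ims))
for m in("sample_mid","sample_tall"): print(m,np.round(fit(ims,H[m],*POSE[m],r=26),4))
f=fit(ims,H[n],*POSE[n],r=26)
if np.hypot(f[0]-x,f[1]-y)<.005 and f[3]<.27:
    pick(n,POSE[n]); show(n,"mi"); print(case_shift(shot("d")),read_finger_gap())
print(read_time_s())
E
python3 - <<'E'
import cv2,numpy as np
C=lambda f,u,v,w,h,s=(400,290):cv2.convertScaleAbs(cv2.resize(cv2.imread(f)[v:v+h,u:u+w],s,interpolation=cv2.INTER_CUBIC),alpha=1.5)
import os
f="pics/scene_mi0.png"
r=[np.hstack([C("pics/top_c.png",390,165,160,115),C("pics/scene_c.png",360,110,130,94)])]
if os.path.exists(f): r.append(np.hstack([C(f,270,190,80,58),C("pics/scene_mi2.png",270,190,80,58)]))
cv2.imwrite("pics/v3.png",np.vstack(r))
E
```

```text
f [-0.1  0.6 -1.8]
{'top': (0, 0, 0.894), 'scene': (0, 0, 0.956)}
sample_mid [0.6237 0.2265 1.0224 0.2155]
sample_tall [0.5666 0.3665 1.2013 0.0949]
gap 0.007401128525058338 grip 49.616151452064514
lifted gap 0.007088816119896935 [-0.25  0.56 -3.66]
0 [ 0.5391 -0.0249  0.0962] yaw err -0.0 0.003
1 [ 0.539  -0.0248  0.096 ] yaw err 0.0 0.001
2 [ 0.539  -0.0248  0.096 ] yaw err 0.0 0.002
{'top': (0, 0, 0.889), 'scene': (0, 0, 0.956)} 0.007253534048588487
44.25
```

View pics/v3.png

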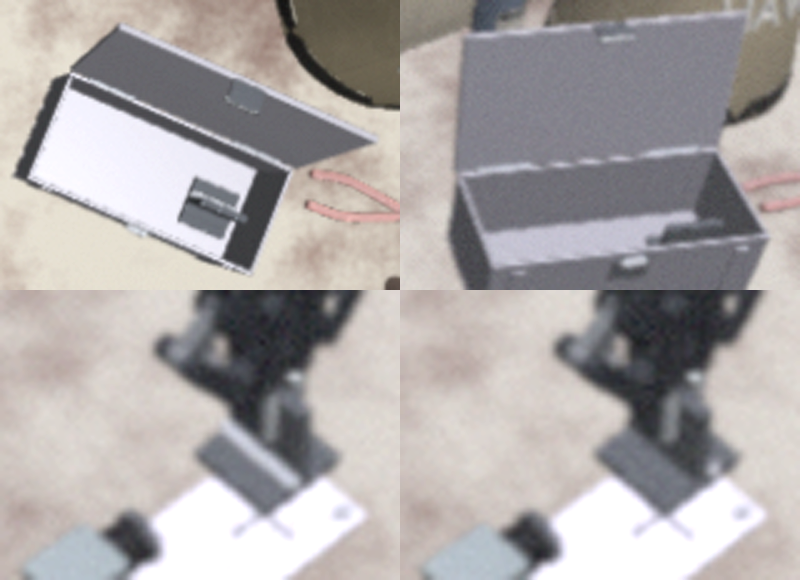

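The short sample stands upright in the right of the case, and mid shows its weld to the lens, then its plain side. The case hasn't moved.

```bash
python3 - <<'E'
from h import *
place("sample_mid",0)
n="sample_tall"; x,y,a=POSE[n]
move_ptp([x-.1,y-.2,.25],quat(a))
ims=shot("e");print(case_shift(ims))
f=fit(ims,H[n],*POSE[n],r=26);print(np.round(f,4))
if f[3]<.15:
    pick(n,f[:3]); show(n,"ta"); print(case_shift(shot("f")),read_finger_gap())
print(read_time_s())
E
python3 - <<'E'
import cv2,numpy as np
C=lambda f,u,v,w,h,s=(400,290):cv2.convertScaleAbs(cv2.resize(cv2.imread(f)[v:v+h,u:u+w],s,interpolation=cv2.INTER_CUBIC),alpha=1.5)
import os
f="pics/scene_ta0.png"
r=[np.hstack([C("pics/top_e.png",390,165,160,115),C("pics/scene_e.png",360,110,130,94)])]
if os.path.exists(f): r.append(np.hstack([C(f,270,190,80,58),C("pics/scene_ta2.png",270,190,80,58)]))
cv2.imwrite("pics/v4.png",np.vstack(r))
E
```

```text
f [ 1.4 -0.1 -3.4]
{'top': (0, 0, 0.772), 'scene': (0, 0, 0.87)}
[0.5665 0.3664 1.2055 0.0973]
gap 0.007132943839604442 grip 49.54202055931091
lifted gap 0.007354478298585195 [-0.26 -1.06 -3.9 ]
0 [ 0.5392 -0.0249  0.1083] yaw err -0.0 0.004
1 [ 0.539  -0.0248  0.108 ] yaw err 0.0 0.001
2 [ 0.539  -0.0248  0.108 ] yaw err 0.0 0.001
{'top': (0, 0, 0.769), 'scene': (0, 0, 0.87)} 0.0071074308806980905
67.7917
```

View pics/v4.png

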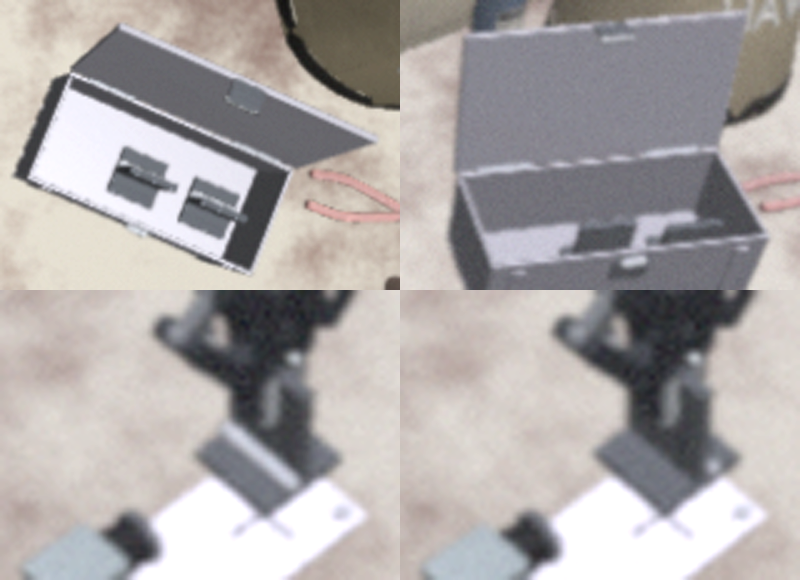

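Tall shows correctly and mid stands upright in the case. I'll place tall, then check before closing the lid.

```bash
cat >> h.py <<'E'
def cw(x,y,z): # case frame -> world
    return (Rz(CASE[2])@[x,y,z]+[CASE[0],CASE[1],0]).tolist()
def lidpt(th,r,y,w=.012,t=.007): # TCP for the fingertip's lower front corner on the lid's outer face
    return cw(.058-r*np.cos(th)+t*np.sin(th)+w,y,.082+r*np.sin(th)+t*np.cos(th)+.019)
E
python3 - <<'E'
from h import *
place("sample_tall",.085)
Q=quat(CASE[2]+np.pi/2)
movel([.45,-.15,.34],Q,speed=.2); move_gripper(0,50)
ims=shot("g");print(case_shift(ims),read_time_s())
for th,w in((1.85,.04),(1.5,.012),(1,.012),(.5,.012),(.15,.012)):
    p=lidpt(th,.115,.1,w);q=inverse_kinematics(p,Q);print(th,np.round(p,3),None if q is None else np.round(q,2))
p=lidpt(1.85,.115,.1,.04)
B=np.array([[dx,dy,dz] for dx in(-.045,.045) for dy in(-.045,.045) for dz in(.054,.2)])+p
print("hand top",np.round(proj("top",B)).tolist())
C=lambda im,u,v,w,h,s=(400,290):cv2.convertScaleAbs(cv2.resize(im[v:v+h,u:u+w,::-1],s,interpolation=cv2.INTER_CUBIC),alpha=1.5)
cv2.imwrite("pics/v5.png",np.hstack([C(ims["top"],390,165,160,115),C(ims["scene"],360,110,130,94)]))
E
```

```text
f [-0.4  0.8 -3.3]
{'top': (0, 0, 0.428), 'scene': (0, 0, 0.786)} 75.7083
1.85 [ 0.672 -0.3    0.21 ] [ 0.99  0.82 -1.04  1.36  0.7   1.35  1.13]
1.5 [ 0.609 -0.274  0.216] [ 1.1   0.71 -1.09  1.54  0.65  1.29  1.1 ]
1 [ 0.559 -0.253  0.202] [ 1.19  0.64 -1.13  1.7   0.61  1.21  1.09]
0.5 [ 0.52  -0.238  0.162] [ 1.23  0.61 -1.13  1.83  0.62  1.11  1.06]
0.15 [ 0.506 -0.232  0.125] [ 1.22  0.63 -1.09  1.89  0.65  1.04  1.03]
hand top [[487.0, 177.0], [525.0, 165.0], [444.0, 176.0], [472.0, 164.0], [486.0, 134.0], [523.0, 112.0], [443.0, 133.0], [471.0, 111.0]]
```

View pics/v5.png

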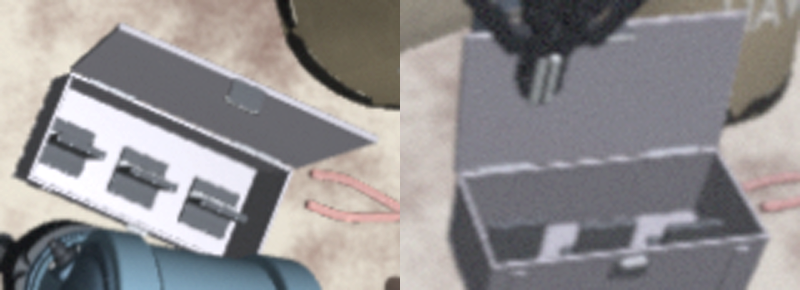

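All three stand upright and the case hasn't moved. The bucket's outline nearest the hand is its base, well clear of it. Now I'll swing the lid down.

```bash
python3 - <<'E'
from h import *
Q=quat(CASE[2]+np.pi/2)
p=lidpt(1.85,.115,.1,.04)
a=cw(-.06,.1,.34); movel(a,Q,speed=.2); movel([p[0],p[1],.34],Q,speed=.2); movel(p,Q,speed=.12)
f0=np.array(read_ft_force()); mx=0
for th in np.arange(1.8,.12,-.12):
    movel(lidpt(th,.115,.1),Q,speed=.08); f=np.array(read_ft_force())-f0; mx=max(mx,np.abs(f).max())
    if np.abs(f).max()>20: print("stop",th,f);break
print("max",mx,th,np.round(f,1))
e=read_eef_pos(); movel([e[0],e[1],.2],speed=.15); movel(cw(-.2,.1,.3),Q,speed=.2)
ims=shot("h");print(read_time_s())
C=lambda im,u,v,w,h,s=(400,290):cv2.convertScaleAbs(cv2.resize(im[v:v+h,u:u+w,::-1],s,interpolation=cv2.INTER_CUBIC),alpha=1.5)
cv2.imwrite("pics/v6.png",np.hstack([C(ims["top"],390,165,160,115),C(ims["scene"],360,110,130,94)]))
E
```

```text
max 2.0016360582403534 0.12000000000000166 [-0.4 -2.  -0.5]
86.675
```

View pics/v6.png

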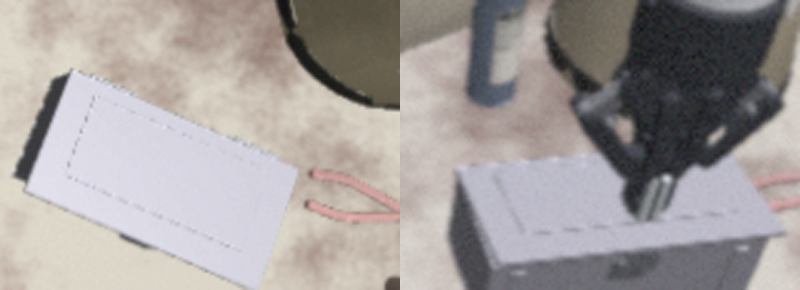

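The lid lies almost shut and the case is in place. Now I'll press at the middle of the front, in steps, watching the force.

```bash
python3 - <<'E'
from h import *
Q=quat(CASE[2]+np.pi/2)
x,y,_=cw(-.058,0,0); movel([x,y,.2],Q,speed=.2); movel([x,y,.082+.03+.019],speed=.1)
f0=np.array(read_ft_force())
for z in np.arange(.026,.004,-.001):   # tip height above the rim
    movel([x,y,.082+z+.019],speed=.03); f=np.array(read_ft_force())-f0
    print(round(z,3),np.round(read_eef_pos()[2]-.101,4),np.round(f[2],1))
    if f[2]>35: break
movel([x,y,.25],speed=.15); movel([.40,-.05,.35],Q,speed=.25)
ims=shot("i");print(read_time_s())
C=lambda im,u,v,w,h,s=(400,290):cv2.convertScaleAbs(cv2.resize(im[v:v+h,u:u+w,::-1],s,interpolation=cv2.INTER_CUBIC),alpha=1.5)
cv2.imwrite("pics/v7.png",np.hstack([C(ims["top"],390,165,160,115),C(ims["scene"],360,110,130,94)]))
E
```

```text
0.026 0.0262 0.3
0.025 0.0251 0.2
0.024 0.0239 0.5
0.023 0.0229 0.1
0.022 0.0219 -0.1
0.021 0.0209 0.0
0.02 0.0199 0.3
0.019 0.019 -0.6
0.018 0.0179 -0.0
0.017 0.0172 3.6
0.016 0.0169 7.6
0.015 0.0164 10.7
0.014 0.0156 11.0
0.013 0.0147 13.4
0.012 0.0132 10.5
0.011 0.0113 6.7
0.01 0.0096 0.8
0.009 0.0087 0.7
0.008 0.0079 -0.2
0.007 0.0072 2.1
0.006 0.0071 7.7
0.005 0.007 12.9
98.325
```

View pics/v7.png

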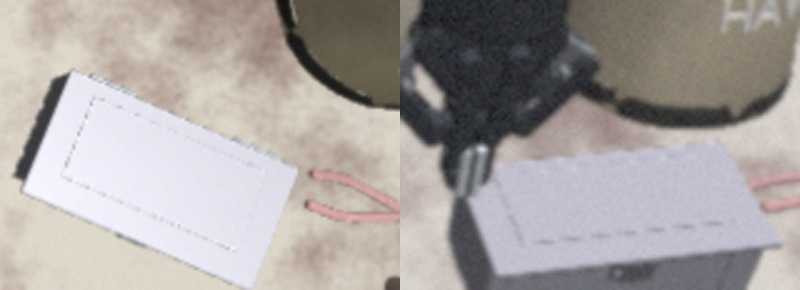

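The force rose to about 13 N, then dropped as the catch snapped in. The lid then met a hard stop at the shut height, and the picture shows it flat on the case. The job is done, so I'm handing it in.

```bash
python3 -c "
from bench import *
print(sign_off())"
```

```text
the job is handed in; nothing more can be done
None
```

I showed all three samples to the lens in order (short, mid, tall), stood them upright in the case, pressed the lid shut past its catch, and handed the job in at about 98 s.

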